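# Peel the top tray off its sticky stack and show it over the light panel

## Task

At the library's mending desk, take the stylus from its holder, use it to press the recessed switch of the light panel fully down, and put the stylus back upright in its holder. Then peel the top tray off the sticky stack by its corner lug: raise the lug corner first, clearly clear of the stack while the opposite corner still sits in it, then take the tray off without lifting or dragging the trays below. Finish while holding the tray by its lug, roughly level and still, centred over the light panel about 10 cm above it, with everything else on the desk left where it was.

Things in the scene. Friction and masses are not known exactly. Their poses are not given: they have to be found in the camera images.
- stylus_center (a point): middle of the stylus: aluminium round rod, 122 mm long, 12 mm diameter, its lowest 26 mm narrowing to a blunt 5 mm tip; 35 g. It stands upright, tip down, in the holder; this point is on its axis, 61 mm above the tip; its z axis points from the tip to the upper end.
- holder_mouth (a point): centre of the mouth of the stylus holder: fixed wooden block 50 x 50 x 50 mm with one round hole, 15 mm wide and 44 mm deep from the top face, where this point lies. The stylus's tip rests on the hole's bottom, so 78 mm of it stand out.
- switch_top (a point): centre of the top of the light panel's switch: a steel push button 13 mm across, sunk 6 mm below the top face of a black block (50 x 60 mm, 26 mm high, its hole 16 mm wide) on the panel's short side. The button springs back; fully down is 4 mm and takes about 4 N. Only something slim reaches it.
- switch (a joint): travel of the switch button, 0 out to 0.004 m fully pressed.
- panel_center (a point): centre of the upper face of the light panel: fixed flat panel 210 x 160 mm, upper face 16 mm above the desk. Its x axis points from the switch block to the panel's middle, along the 210 mm side; the switch is 130 mm from this point in its -x direction.
- stack: the rest of the stack, under the top tray: nested grey plastic trays stuck together, 188 x 138 mm, loose on the desk, 0.85 kg in all. Origin: centre of its underside; x along the long side, z up. The top tray lies inside its 8 mm rim on a floor 45 mm above the origin, with 1.5 to 2 mm of play. Pulled straight up with all four nubs (see lug corner) gripping, the whole stack comes along.
- tray_center (a point): centre of the top tray's floor plate: grey plastic, 170 x 120 mm, plate 5 mm thick (this point is half-way in it, 2.5 mm above the underside), low walls set in 8 mm from the edge with tops 19 mm above the underside; about 120 g. x along the long side, z up out of the tray.
- lug_grip (a point): grip point of the lug: an upright blade at one corner of the top tray, 10 mm thick, 26 mm long, its top 56 mm above the tray's underside and this point 44 mm above it. The blade lies along the line from the tray's middle to that corner, 68 mm in -x and 46 mm in -y of the tray's middle (tray axes), so it is pinched across that line. The point's axes are the tray's.
- lug_corner (a point): the tray's corner beside the lug, on its underside, 85 mm in -x and 60 mm in -y of the middle. Four wedge-shaped spring nubs in the stack rim's long sides, 60 mm either way from the middle, tops 17 mm above the tray's seat, overhang the tray's edge: each catches the edge after 4 mm of lift and lets go at about 6 mm, at some 2.5 N. Lifted by the lug corner, they let go in turn.
- far_corner (a point): the tray's opposite corner, on its underside: 85 mm in +x and 60 mm in +y of the middle.
- paste_jar: bystander: jar 56 mm across, 60 mm high, origin under its centre.
- mug: bystander: white mug 80 mm across, 90 mm high, origin under its centre.
- stamp: bystander: rubber stamp 70 x 35 mm with a wooden knob, 66 mm high, origin under its centre.
- ink_pad: bystander: flat dark ink pad tin 110 x 70 x 16 mm, origin under its centre.
- tape_dispenser: bystander: black tape dispenser 130 x 50 mm, 68 mm high, origin under its centre.
Things that resemble listed ones, but are neither listed nor needed, are in the scene too. Leave any blue or green look-alike of the part that bears tray_center alone.

How it is judged:
On the way, in this order (a step that is already met when the one before it is completed fails the run):
1. the switch is pressed down with the stylus (value of joint switch above 0.003 m and contact force between stylus and switch above 0.5 N), for 0.1 s.
2. the stylus is back upright in its holder and let go (horizontal distance between stylus_center and holder_mouth below 0.012 m and height (world z) of stylus_center below 0.073 m and contact force between stylus and the fingers below 0.1 N), for 0.2 s.
3. held by the lug, the lug corner is peeled up more than 14 mm while the opposite corner still sits within 7 mm of its seat (z of lug_corner in the frame of stack above 0.059 m and z of far_corner in the frame of stack below 0.052 m and contact force between tray and the fingers above 0.5 N and distance between the grasp point and lug_grip below 0.04 m), for 0.1 s.
At the end, for the whole second after the job is handed in: Tray in the fingers by its lug (within 40 mm), off stack and panel, still, tilted under 17 deg, its centre within 45 mm of the panel's centre and 60 to 160 mm above it; stylus down in its holder, within 12 mm of the hole's axis; rest of the stack flat, within 25 mm of its start (contact force between tray and the fingers above 1 N and contact force between tray and stack below 0.1 N and contact force between tray and panel below 0.1 N and height (world z) of tray_center between 0.076 and 0.176 m and angle between tray_center's own z axis and vertical below 0.3 rad and horizontal distance between tray_center and panel_center below 0.045 m and linear speed of tray below 0.03 m/s and horizontal distance between stylus_center and holder_mouth below 0.012 m and height (world z) of stylus_center below 0.073 m and angle between stack's own z axis and vertical below 0.05 rad and distance of stack from where it was at the start of the episode below 0.025 m and distance between the grasp point and lug_grip below 0.04 m); the arm keeps its last pose, push and grip.
It fails at once if the rest of the stack is lifted, tipped or dragged (underside raised or moved more than 30 mm, or tipped more than 0.12 rad) (distance of stack from where it was at the start of the episode above 0.03 m or angle between stack's own z axis and vertical above 0.12 rad or height (world z) of stack above 0.012 m).
It fails at once if a bystander is pushed more than 30 mm (distance of any of paste_jar, mug, stamp, ink_pad, tape_dispenser from where it was at the start of the episode above 0.03 m).
It also fails if it takes over 64 s, if anything falls off the work surface, if the arm or the gripper's body presses on something with over 40 N, if the wrist force passes 120 N, or if a joint passes its speed limit or range.

## Robot

A 6-joint arm with a two-finger parallel gripper is mounted at the origin on the work surface. World frame = base frame: x ahead of the robot, y to its left, z up, the work surface at z = 0. Lengths are in m, angles in rad, forces in N, time in s.
With the tool pointing down it reaches from about 0.375 to 0.9 m from the base axis. Payload 3.1 kg.
Tool frame: the origin (TCP) lies at the very end of the fingers, on their centre line; the grasp point (between the pads) lies 19 mm behind it (manip.pinch_z is the distance from the TCP to the grasp point, in m); z points along the fingers, y is the line along which they close (so a half turn about z gives the same grasp; the last joint's range is limited). The gripper opens to 85 mm and grips with 20 to 120 N. Pads are 22 mm wide; open, the fingers measure 114 mm over their backs; the gripper's body (76 mm by 85 mm) begins 54 mm behind the grasp point. The pads swing forward as they close: fully open they stand 13 mm farther back than shut.
Start: joints at [-1.472, 0.527, 1.433, -0, 1.181, -0.178], TCP at [0.171, -0.601, 0.231] pointing down, gripper open.
Joint ranges: [-3.08, 3.08], [-0.75, 2.2], [0.22, 2.44], [-1.43, 4.57], [0, 2.65], [-2.85, 2.85]. Speed limits (rad/s): [2.79, 2.79, 3.14, 3.14, 3.14, 3.14].

## Interface

Orientations are given as a unit quaternion [x, y, z, w].
In Python, from station import manip gives the robot as it stands.
- The arm moves only by the tool servo_tool, never from a script. Its argument "commands" is one flat list of numbers, 7 for each row, row after row: the shift along the tool's x, y, z each as a share of 500 mm, from -1 to 1, then the turn, a rotation vector about the tool's x, y, z each as a share of 360 degrees, from -1 to 1, then the opening, from -1 (shut) to 1 (fully open). In form: [dx, dy, dz, rx, ry, rz, claw, dx, dy, dz, rx, ry, rz, claw, ...]. A call has 1 to 12 rows; each row shifts and turns the commanded pose from where the row before left it, along the tool's axes as they then stand; what a row does not reach is not made up. A row lasts 1/12 s, in which the tool goes at most 41.7 mm and 7.16 degrees, less where a joint would pass 70% of its speed; a pose out of reach is approached as far as the arm can. A call with a number of a shift or a turn outside -1 to 1 is refused whole. A call with a gripper value outside its range is refused whole. The fingers move at their own pace and stop on an object; "force" is the grip in N (left out, the last holds). Time passes only in rows, so rows that do not move let the fingers close. It gives the time, the measured TCP pose, the force, the opening and the grip force at its end, in the units of the state.
- manip.sense(): the state, without advancing time (a new reading comes with each control period).
- manip.snapshot(name): name is "scene" or "top" or "wrist"; returns a dict with "img" (420x560x3 uint8, red, green, blue), "mtx" (3x3 intrinsics, pixels), "distortion" ([k1, k2, p1, p2, k3] as OpenCV has them; the pictures are not rectified), "world_to_cam" (4x4, takes a point from world to camera coordinates). Camera axes: x right, y up, looking along -z (the intrinsics and any distortion apply to the point x, -y, -z); pixel columns grow to the right and rows downward; lengths in m; the calibration is good to about 2 mm. A picture is of the moment at which its call begins. There is no depth.
- manip.sign_off(): hands the job in; it is judged then, once.
Trained networks look in a picture, given as the dict that the camera call returned (one of the last four; its "shot" number tells which), for a name from the list of things; names that differ only in an ending like _2 or _b are one class to them, and where a whole thing is asked for, a point or a joint stands for the part that bears it (a point fixed in the world has none). Each returns a list of dicts, best first, with "conf" (0 to 1); they miss things now and then, are a little off and sometimes report something else, mostly with a low value. They report only what shows in the picture. A call takes as long as a camera call. They do not tell look-alikes from the thing itself.
- manip.look_for(picture, query): "box" ([left, top, width, height] in pixels, round what is visible of it).
- manip.silhouettes(picture, query): "pixels" (420x560 bool, what is visible of it) and "box" ([left, top, width, height] in pixels, round what is visible of it).
The state is a dict: "t": time; "q": joint angles; "qd": joint speeds; "tau": joint torques, N m; "tcp_pos": TCP position; "tool_rot": TCP orientation; "force": force on the tool from outside, world axes, zero at the start; "ft_torque": the same for the moment, N m; "finger_gap": opening from 0.0 (shut) to 1.0 (fully open); "gripper_force": force on a finger pad.
Only numpy, scipy, OpenCV 4.12 (cv2) and the standard library are available. Lean on these libraries where they do the work, as an engineer would, in place of code of your own. Each camera call takes 0.05 s, during which the arm holds its last target. There are 200 camera calls.

## Working session

There is one attempt and no reset: what is moved stays moved. The work goes in short steps, Python scripts to look and compute and a tool call to move; the robot and the scene stay as the last step left them, time stands still between calls to the robot, and variables do not carry over. Pictures are saved under pics/ and viewed, at most 10 in all, crops included, and the job is handed in when it is done.

Besides the shell and the picture viewer there is one more tool, called after "Request:" as name(argument=value, ...) on one line, values as JSON. servo_tool: Moves the arm, as the interface text tells. Its arguments: {"type":"object","properties":{"commands":{"type":"array"},"force":{"type":"number"}},"required":["commands"]}

```bash
ls; mkdir -p pics
cat > h.py <<'E'
import numpy as np, cv2
from station import manip
from scipy.spatial.transform import Rotation as R
def snap(n,save=None):
    p=manip.snapshot(n)
    if save: cv2.imwrite(f'pics/{save}.png',p['img'][:,:,::-1])
    return p
def ray(p,uv):
    n=cv2.undistortPoints(np.array([[uv]],float),p['mtx'],np.array(p['distortion']))[0,0]
    M=np.array(p['world_to_cam']); d=M[:3,:3].T@np.array([n[0],-n[1],-1]); o=-M[:3,:3].T@M[:3,3]
    return o,d
def atz(p,uv,z):
    o,d=ray(p,uv); return o+d*(z-o[2])/d[2]
def proj(p,X):
    M=np.array(p['world_to_cam']); c=(M[:3,:3]@np.atleast_2d(X).T).T+M[:3,3]
    c=c*[1,-1,-1]
    return cv2.projectPoints(c,np.zeros(3),np.zeros(3),np.array(p['mtx']),np.array(p['distortion']))[0][:,0]
E
python3 - <<'E'
from h import *
np.set_printoptions(precision=3,suppress=True)
s=manip.sense(); print(s)
for n in ['scene','top']:
    p=snap(n,n)
    M=np.array(p['world_to_cam']); print(n,-M[:3,:3].T@M[:3,3])
    for q in ['stylus_center','switch_top','tray_center','stack']:
        print(q,[(np.round(d['box']),round(d['conf'],2)) for d in manip.look_for(p,q)][:4])
E
```

```text
pics
{'t': 0.0, 'q': array([-1.472,  0.528,  1.434, -0.   ,  1.181, -0.179]), 'qd': array([ 0.   ,  0.001, -0.   , -0.001,  0.   , -0.001]), 'tau': array([ -0.003, -44.236, -17.802,  -0.   ,   0.008,  -0.   ]), 'tcp_pos': array([ 0.171, -0.6  ,  0.23 ]), 'tool_rot': array([ 0.99 ,  0.138,  0.   , -0.001]), 'force': array([ 0.119,  1.306, -0.603]), 'ft_torque': array([ 0.009,  0.004, -0.018]), 'gripper_force': 0.0, 'finger_gap': 1.0001529067184551}
scene [ 1.232 -0.17   0.949]
stylus_center []
switch_top []
tray_center [(array([162., 176.,  56.,  43.]), 0.95), (array([281., 154.,  53.,  42.]), 0.84), (array([316., 195.,  68.,  51.]), 0.8), (array([384., 150.,  60.,  42.]), 0.7)]
stack [(array([311., 192.,  80.,  70.]), 0.63)]
top [0.222 0.044 1.637]
stylus_center []
switch_top []
tray_center [(array([332., 250.,  49.,  19.]), 0.92), (array([206., 250.,  55.,  59.]), 0.81), (array([194., 160.,  47.,  58.]), 0.79), (array([ 88., 225.,  58.,  51.]), 0.58)]
stack [(array([188., 158.,  58.,  66.]), 0.6)]
```

```bash
ls pics
```

```text
scene.png
top.png
```

View pics/scene.png

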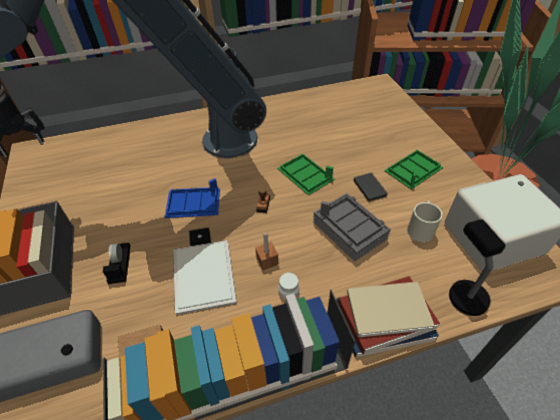

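View pics/top.png

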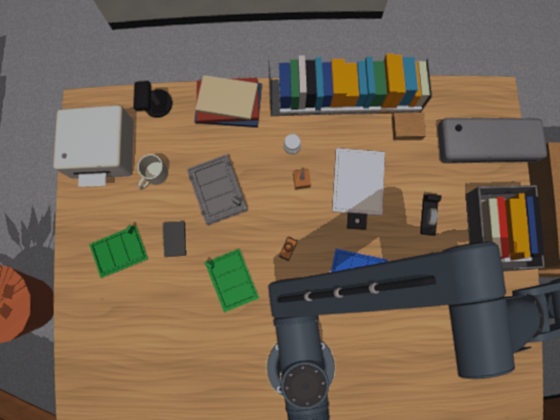

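The top view shows the holder with stylus near (302,178), the switch block at (357,220), the white panel at (359,181), and the grey stack at (217,188) with its lug at about (238,203). The blue and green trays are look-alikes. In the scene view the stylus is at (266,245), the switch at (200,236) and the lug at about (327,210).

Run:
```python
from h import *
np.set_printoptions(precision=3,suppress=True)
p=snap('top');s=snap('scene')
print('holder',atz(p,(302,180),.05),atz(s,(266,253),.05))
print('switch',atz(p,(357,220),.02),atz(s,(200,236),.02))
m=(np.array(p['img']).min(2)>140).astype(np.uint8); m[:, :325]=0;m[:,392:]=0;m[:140]=0;m[225:]=0
c=cv2.findContours(m,0,1)[0];c=max(c,key=cv2.contourArea);r=cv2.minAreaRect(c);print(r)
for b in cv2.boxPoints(r): print(atz(p,b,.016))
for pic,pts in ((p,[(188,168),(227,155),(247,211),(208,223)]),(s,[(314,204),(351,193),(389,232),(357,254)])):
  for b in pts: print('stack',atz(pic,b,.053))
print('lug',atz(p,(238,202),.1),atz(s,(328,200),.1))
# crops
a=p['img'][130:240,170:400][:,:,::-1]; b=s['img'][160:330,160:400][:,:,::-1]
a=cv2.resize(a,None,fx=3.3,fy=3.3,interpolation=2);b=cv2.resize(b,None,fx=3.3,fy=3.3,interpolation=2)
cv2.imwrite('pics/a.png',a);cv2.imwrite('pics/b.png',b)
```

```text
holder [ 0.579 -0.024  0.05 ] [ 0.594 -0.026  0.05 ]
switch [ 0.451 -0.194  0.02 ] [ 0.45  -0.192  0.02 ]
((358.3026123046875, 180.80984497070312), (48.67300033569336, 62.869293212890625), 3.6913859844207764)
[ 0.484 -0.116  0.016]
[ 0.69  -0.139  0.016]
[ 0.675 -0.298  0.016]
[ 0.47  -0.271  0.016]
stack [0.629 0.335 0.053]
stack [0.667 0.21  0.053]
stack [0.485 0.15  0.053]
stack [0.452 0.272 0.053]
stack [0.464 0.165 0.053]
stack [0.457 0.293 0.053]
stack [0.636 0.331 0.053]
stack [0.678 0.21  0.053]
lug [0.506 0.174 0.1  ] [0.503 0.193 0.1  ]
```

```bash
cat >> h.py <<'E'
def go(pos,rot=None):
    "total shift in tool axes as share of 500 mm, total turn as share of 360 deg"
    np.set_printoptions(precision=4,suppress=True)
    s=manip.sense(); r=R.from_quat(s['tool_rot'])
    d=r.inv().apply(np.array(pos)-s['tcp_pos'])/0.5
    t=np.zeros(3) if rot is None else (r.inv()*rot).as_rotvec()/(2*np.pi)
    print('at',s['tcp_pos'],'shift',d,'turn',t,'min rows',max(np.linalg.norm(d)/.0833,np.linalg.norm(t)/.0199))
def down(yaw):  # tool pointing down, tool x at yaw
    return R.from_euler('z',yaw)*R.from_euler('x',np.pi)
E
python3 - <<'E'
from h import *
s=manip.sense();print(R.from_quat(s['tool_rot']).as_matrix())
go((0.50,-0.10,0.27),down(np.radians(16)))
E
```

```text
[[ 9.61675113e-01  2.74191498e-01  2.37761832e-06]
 [ 2.74191497e-01 -9.61675110e-01 -8.02069263e-05]
 [-1.97055609e-05  7.77849276e-05 -9.99999997e-01]]
at [ 0.1714 -0.601   0.2313] shift [ 0.9068 -0.7835 -0.0774] turn [ 0.      0.     -0.0002] min rows 14.415697633512202
```

View pics/a.png

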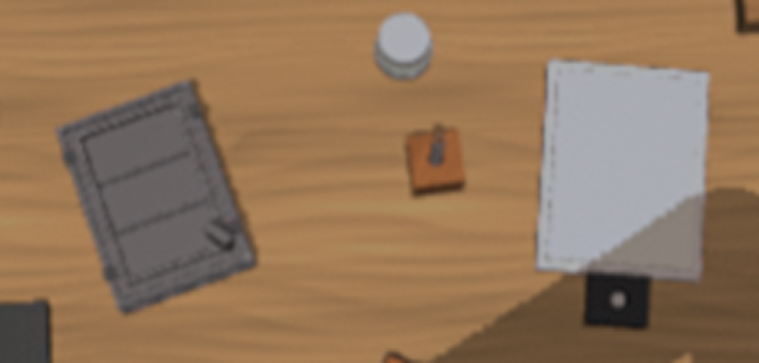

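View pics/b.png

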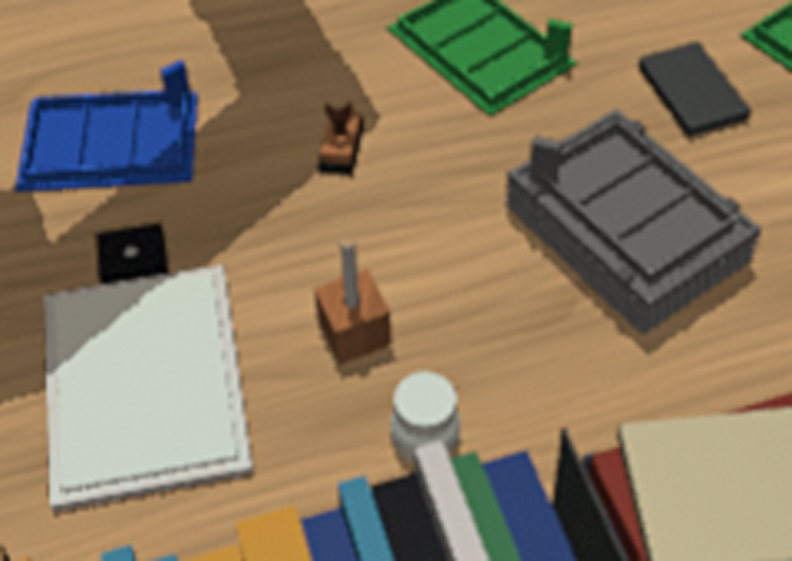

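Crop a shows the holder mouth at about (437,158), the switch at (618,299) and the lug at (220,234). Crop b shows the stylus from (348,245) at its top to (350,303) at the mouth, with the lug top at (545,145).

Request:
servo_tool(commands=[0.057,-0.049,-0.005,0,0,0,1,0.057,-0.049,-0.005,0,0,0,1,0.057,-0.049,-0.005,0,0,0,1,0.057,-0.049,-0.005,0,0,0,1,0.057,-0.049,-0.005,0,0,0,1,0.057,-0.049,-0.005,0,0,0,1,0.057,-0.049,-0.005,0,0,0,1,0.057,-0.049,-0.005,0,0,0,1,0.057,-0.049,-0.005,0,0,0,1,0.057,-0.049,-0.005,0,0,0,1,0.057,-0.049,-0.005,0,0,0,1,0.057,-0.049,-0.005,0,0,0,1])

```text
t: 1.6
tcp_pos: [0.4205, -0.2229, 0.2618]
tool_rot: [0.99, 0.138, 0.0, 0.0]
force: [0.4, -0.5, 0.2]
finger_gap: 0.992
gripper_force: 0.0
```

Request:
servo_tool(commands=[0.057,-0.049,-0.005,0,0,0,1,0.057,-0.049,-0.005,0,0,0,1,0.057,-0.049,-0.005,0,0,0,1,0.057,-0.049,-0.005,0,0,0,1,0,0,0,0,0,0,1,0,0,0,0,0,0,1])

```text
t: 2.1
tcp_pos: [0.5032, -0.0973, 0.2715]
tool_rot: [0.99, 0.141, 0.0, 0.0]
force: [0.8, -0.9, -0.5]
finger_gap: 1.002
gripper_force: 0.0
```

Run:
```python
from h import *
np.set_printoptions(precision=3,suppress=True)
s=manip.sense(); print(s['t'],s['tcp_pos'],s['q'])
p=snap('wrist','w1');M=np.array(p['world_to_cam']);print(-M[:3,:3].T@M[:3,3],M[:3,:3].T@[0,0,-1])
sc=snap('scene'); t=snap('top')
for pp in (p,sc,t):
  for q in ['stylus_center','holder_mouth','switch_top','tray_center']:
    print(q,[(np.round(d['box']),round(d['conf'],2)) for d in manip.look_for(pp,q)][:3])
for X in [(.58,-.025,.05),(.45,-.194,.02),(.494,.18,.1)]: print(proj(p,X))
```

```text
2.1 [ 0.503 -0.097  0.272] [-0.409  0.326  1.662 -0.     1.153  0.879]
[ 0.566 -0.08   0.414] [-0.249 -0.073 -0.966]
stylus_center [(array([215.,  65.,  19.,  23.]), 0.54), (array([199.,  52.,  60.,  60.]), 0.54)]
holder_mouth [(array([199.,  53.,  58.,  58.]), 0.56)]
switch_top []
tray_center [(array([  1.,   0.,  36., 120.]), 0.93), (array([  0., 209.,  65., 118.]), 0.73), (array([221., 278., 150.,  91.]), 0.72)]
stylus_center [(array([262., 234.,   5.,  17.]), 0.43)]
holder_mouth [(array([255., 243.,  21.,  28.]), 0.73)]
switch_top []
tray_center [(array([279., 152.,  53.,  44.]), 0.89), (array([161., 179.,  60.,  40.]), 0.62), (array([317., 196.,  68.,  49.]), 0.61)]
stylus_center []
holder_mouth [(array([290., 168.,  21.,  23.]), 0.75)]
switch_top []
tray_center [(array([192., 160.,  49.,  58.]), 0.92), (array([336., 252.,  51.,  46.]), 0.74), (array([335., 153.,  48.,  72.]), 0.64)]
[[225.86   86.074]]
[[340.012 239.592]]
[[-15.368 118.34 ]]
```

View pics/w1.png

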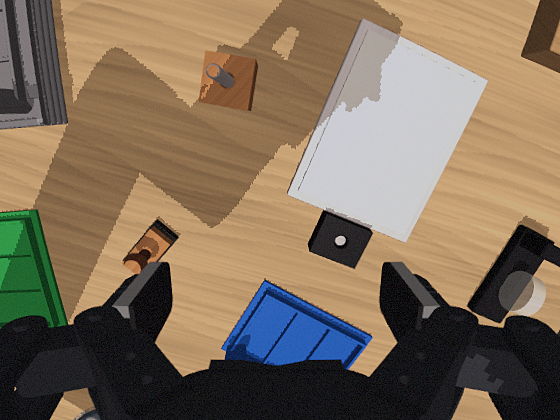

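The wrist view shows the stylus from its top at about (213,70) to the mouth at (229,82), and the switch at (340,241). Fingers are at the bottom corners.

Run:
```python
from h import *
np.set_printoptions(precision=4,suppress=True)
p=snap('wrist')
print(atz(p,(213,70),.128),atz(p,(229,83),.05),atz(p,(340,241),.02),'block',[atz(p,x,.05) for x in [(206,51),(257,60),(250,110),(200,102)]])
cv2.imwrite('pics/c.png',np.vstack([cv2.resize(p['img'][y:y+70,x:x+100][:,:,::-1],None,fx=4,fy=4,interpolation=2) for x,y in [(180,45),(290,205)]]))
```

```text
[ 0.5853 -0.0263  0.128 ] [ 0.583  -0.0294  0.05  ] [ 0.4469 -0.1959  0.02  ] block [array([ 0.6063, -0.0001,  0.05  ]), array([ 0.6114, -0.0503,  0.05  ]), array([ 0.5634, -0.0562,  0.05  ]), array([ 0.5576, -0.0058,  0.05  ])]
```

View pics/c.png

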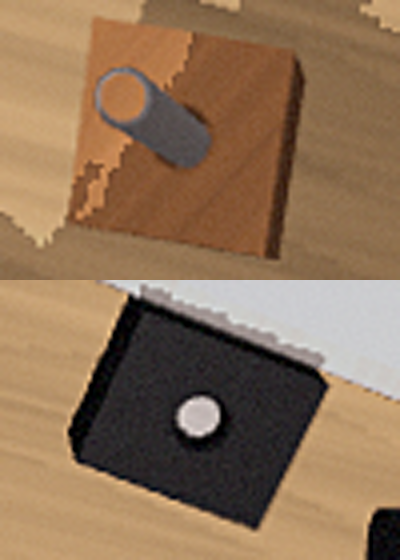

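The crop shows the stylus end at (211,69), the mouth at (226,80) and the switch cap at (339.7,239), all in full-image pixels.

Run:
```python
from h import *
np.set_printoptions(precision=4,suppress=True)
p=snap('wrist')
print(atz(p,(211,68.7),.128),atz(p,(226,80),.05),atz(p,(339.7,239),.02))
# grasp z .100 -> tcp .081 (shut)
go((0.585,-0.027,0.17)); go((0.585,-0.027,0.085))
```

```text
[ 0.5858 -0.0245  0.128 ] [ 0.585  -0.0257  0.05  ] [ 0.4493 -0.1947  0.02  ]
at [ 0.5024 -0.099   0.2713] shift [ 0.1983 -0.0931  0.2026] turn [0. 0. 0.] min rows 3.5817589195516613
at [ 0.5024 -0.099   0.2713] shift [ 0.1983 -0.0931  0.3726] turn [0. 0. 0.] min rows 5.188490441517596
```

Request:
servo_tool(commands=[0.0333,-0.016,0.035,0,0,0,1,0.0333,-0.016,0.035,0,0,0,1,0.0333,-0.016,0.035,0,0,0,1,0.0333,-0.016,0.035,0,0,0,1,0.0333,-0.016,0.035,0,0,0,1,0.0333,-0.016,0.035,0,0,0,1,0,0,0,0,0,0,1,0,0,0,0,0,0,1])

```text
t: 3.62
tcp_pos: [0.5849, -0.0247, 0.1651]
tool_rot: [0.99, 0.139, -0.001, -0.0]
force: [-0.0, 0.0, -0.1]
finger_gap: 0.996
gripper_force: 0.0
```

Run:
```python
from h import *
go((0.5855,-0.0255,0.081))
```

```text
at [ 0.5849 -0.0247  0.1651] shift [0.0011 0.002  0.1682] turn [0. 0. 0.] min rows 2.0198928137189984
```

Request:
servo_tool(commands=[0,0.001,0.042,0,0,0,1,0,0,0.042,0,0,0,1,0,0,0.042,0,0,0,1,0,0,0.042,0,0,0,1,0,0,0,0,0,0,1,0,0,0,0,0,0,-1,0,0,0,0,0,0,-1,0,0,0,0,0,0,-1,0,0,0,0,0,0,-1,0,0,0,0,0,0,-1,0,0,0,0,0,0,-1,0,0,0,0,0,0,-1], force=50)

```text
t: 4.62
tcp_pos: [0.5857, -0.0252, 0.0832]
tool_rot: [0.99, 0.138, 0.0, -0.001]
force: [-1.4, 2.5, 4.4]
finger_gap: 0.127
gripper_force: 48.6
```

Request:
servo_tool(commands=[0,0,0,0,0,0,-1,0,0,0,0,0,0,-1])

```text
t: 4.78
tcp_pos: [0.5857, -0.0253, 0.0831]
tool_rot: [0.99, 0.138, 0.0, -0.0]
force: [-1.4, 2.6, 5.8]
finger_gap: 0.125
gripper_force: 48.7
```

Request:
servo_tool(commands=[0,0,-0.01,0,0,0,-1,0,0,-0.02,0,0,0,-1,0,0,-0.03,0,0,0,-1,0,0,-0.03,0,0,0,-1,0,0,-0.03,0,0,0,-1,0,0,-0.03,0,0,0,-1,0,0,0,0,0,0,-1,0,0,0,0,0,0,-1])

```text
t: 5.45
tcp_pos: [0.5862, -0.0264, 0.1585]
tool_rot: [0.99, 0.139, 0.001, 0.001]
force: [0.3, 0.3, -1.1]
finger_gap: 0.125
gripper_force: 48.7
```

Run:
```python
from h import *
p=snap('wrist')
s=manip.sense(); print(s['tcp_pos'],s['force'],s['finger_gap'])
o=s['tcp_pos'];tip=o-[0,0,.077];print(tip,proj(p,[tip,tip+[0,0,.026],tip+[0,0,.05]]))
cv2.imwrite('pics/d.png',p['img'][:,:,::-1])
go((.4495,-.1945,.17))
```

```text
[ 0.5853433  -0.02618511  0.15742215] [ 0.10757147  0.20591077 -1.21209497] 0.12095948883728037
[ 0.5853433  -0.02618511  0.08042215] [[273.13809063 219.06602649]
 [272.94857766 231.70417574]
 [272.7280573  246.45128238]]
at [ 0.5853 -0.0262  0.1574] shift [-0.3536  0.2492 -0.025 ] turn [0. 0. 0.] min rows 5.201918106316845
```

View pics/d.png

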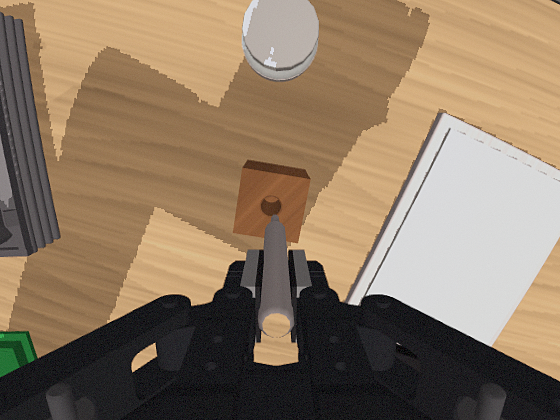

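The stylus is held upright, its tip at (274,217) against a predicted (273,219). The empty hole is at (271,206).

Request:
servo_tool(commands=[-0.05,0.0356,0,0,0,0,-1,-0.05,0.0356,0,0,0,0,-1,-0.05,0.0356,0,0,0,0,-1,-0.05,0.0356,0,0,0,0,-1,-0.05,0.0356,0,0,0,0,-1,-0.05,0.0356,0,0,0,0,-1,-0.05,0.0356,0.03,0,0,0,-1,0,0,0.03,0,0,0,-1,0,0,0.02,0,0,0,-1,0,0,0,0,0,0,-1,0,0,0,0,0,0,-1])

```text
t: 6.42
tcp_pos: [0.4505, -0.1934, 0.1162]
tool_rot: [0.99, 0.138, -0.001, -0.001]
force: [-0.3, -0.2, -1.1]
finger_gap: 0.123
gripper_force: 48.7
```

Run:
```python
from h import *
p=snap('wrist')
s=manip.sense(); print(s['tcp_pos'],s['force'],s['finger_gap'])
tip=s['tcp_pos']-[0,0,.077];print(tip,proj(p,[tip,(.4495,-.1945,.02),(.4495,-.1945,.026)]))
cv2.imwrite('pics/e.png',cv2.resize(p['img'][150:300,200:360][:,:,::-1],None,fx=4,fy=4,interpolation=2))
go((.4495,-.1945,.1))
```

```text
[ 0.45113363 -0.19351375  0.11686674] [-0.18655037  0.7207378   0.21612687] 0.1269411907838173
[ 0.45113363 -0.19351375  0.03986674] [[274.81174225 217.36101003]
 [275.63816327 211.8928067 ]
 [275.62297086 214.22817624]]
at [ 0.4511 -0.1935  0.1169] shift [-0.0037  0.001   0.0337] turn [0. 0. 0.] min rows 0.40754729973816034
```

View pics/e.png

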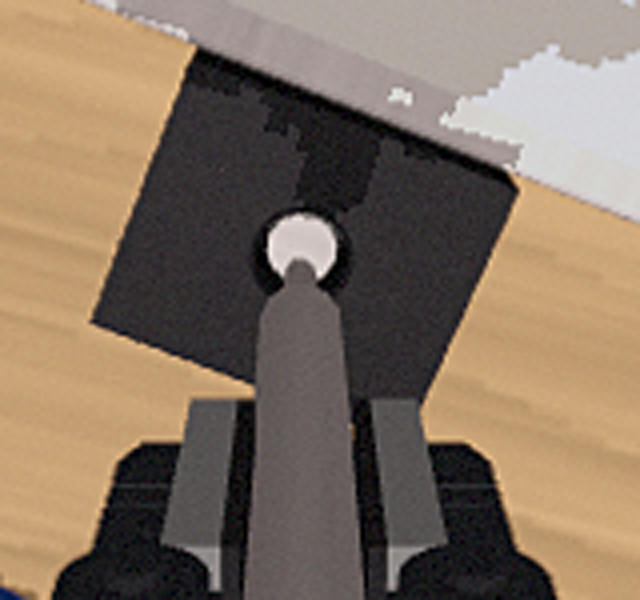

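The button centre is at (275.5,211.5) and the tip right over it at (275,216), both as predicted.

Request:
servo_tool(commands=[-0.003,0.001,0.02,0,0,0,-1,0,0,0.018,0,0,0,-1,0,0,0.004,0,0,0,-1,0,0,0.002,0,0,0,-1,0,0,0.002,0,0,0,-1,0,0,0,0,0,0,-1])

```text
t: 6.97
tcp_pos: [0.4503, -0.1945, 0.0946]
tool_rot: [0.99, 0.139, 0.0, 0.0]
force: [0.3, -0.4, 3.2]
finger_gap: 0.128
gripper_force: 49.0
```

Request:
servo_tool(commands=[0,0,0.002,0,0,0,-1,0,0,0.002,0,0,0,-1,0,0,0.002,0,0,0,-1,0,0,0.002,0,0,0,-1,0,0,0.002,0,0,0,-1,0,0,0,0,0,0,-1,0,0,0,0,0,0,-1])

```text
t: 7.55
tcp_pos: [0.4509, -0.1949, 0.0921]
tool_rot: [0.99, 0.138, 0.001, 0.001]
force: [-1.7, 2.5, 23.5]
finger_gap: 0.128
gripper_force: 51.8
```

Request:
servo_tool(commands=[0,0,-0.015,0,0,0,-1,0,0,-0.03,0,0,0,-1,0,0,-0.03,0,0,0,-1,0,0,-0.03,0,0,0,-1,0,0,-0.03,0,0,0,-1,0,0,0,0,0,0,-1])

```text
t: 8.05
tcp_pos: [0.4514, -0.1956, 0.159]
tool_rot: [0.99, 0.139, 0.002, 0.002]
force: [0.6, 0.1, 0.6]
finger_gap: 0.121
gripper_force: 48.7
```

Run:
```python
from h import *
go((.5857,-.0255,.155))
```

```text
at [ 0.4514 -0.1956  0.159 ] shift [ 0.3516 -0.2535  0.008 ] turn [0. 0. 0.] min rows 5.204824391122518
```

Request:
servo_tool(commands=[0.05,-0.036,0,0,0,0,-1,0.05,-0.036,0,0,0,0,-1,0.05,-0.036,0,0,0,0,-1,0.05,-0.036,0,0,0,0,-1,0.05,-0.036,0,0,0,0,-1,0.05,-0.036,0,0,0,0,-1,0.05,-0.036,0.02,0,0,0,-1,0,0,0.02,0,0,0,-1,0,0,0,0,0,0,-1,0,0,0,0,0,0,-1])

```text
t: 8.88
tcp_pos: [0.5821, -0.0253, 0.1351]
tool_rot: [0.99, 0.139, -0.002, -0.001]
force: [0.2, -0.7, 0.3]
finger_gap: 0.124
gripper_force: 48.7
```

Run:
```python
from h import *
p=snap('wrist')
s=manip.sense(); print(s['t'],s['force'],R.from_quat(s['tool_rot']).as_matrix()[:,2])
tip=s['tcp_pos']-[0,0,.076];print(tip,proj(p,[tip,(.585,-.0257,.05)]))
cv2.imwrite('pics/f.png',cv2.resize(p['img'][150:300,200:360][:,:,::-1],None,fx=4,fy=4,interpolation=2))
go((.5857,-.0255,.083))
```

```text
8.9333 [-0.27501495 -0.71666038  0.46584233] [-2.84942346e-03  2.10036481e-04 -9.99995918e-01]
[ 0.58246572 -0.02593699  0.05981611] [[275.31914165 218.27601178]
 [276.04262808 210.50249669]]
at [ 0.5825 -0.0259  0.1358] shift [0.0067 0.001  0.1056] turn [0. 0. 0.] min rows 1.2705126534158777
```

View pics/f.png

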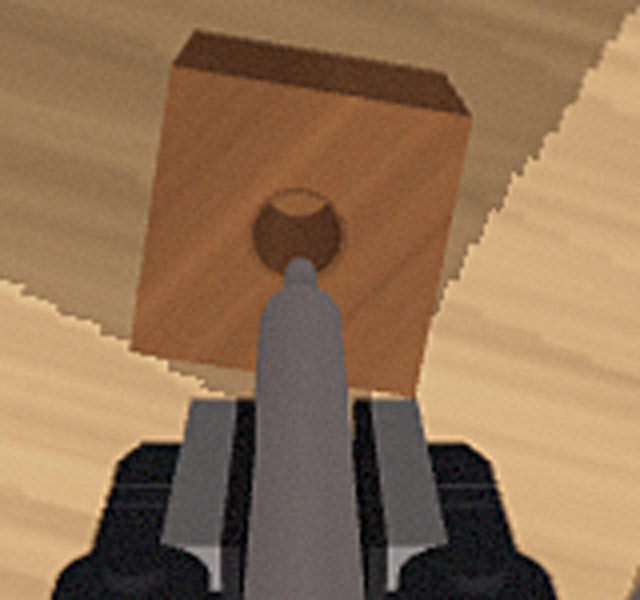

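The hole is centred at (274.3,208) and the tip at about (275,217), roughly 4 mm short along tool x as the numbers say.

Request:
servo_tool(commands=[0.008,0,0,0,0,0,-1,0,0,0.01,0,0,0,-1,0,0,0.015,0,0,0,-1,0,0,0.015,0,0,0,-1,0,0,0.015,0,0,0,-1,0,0,0.01,0,0,0,-1,0,0,0,0,0,0,-1])

```text
t: 9.52
tcp_pos: [0.5864, -0.0242, 0.1026]
tool_rot: [0.99, 0.138, -0.002, -0.001]
force: [-0.1, 0.6, -0.6]
finger_gap: 0.128
gripper_force: 48.7
```

No contact force and the tip is well inside the hole (about z 0.026). Continuing down.

Request:
servo_tool(commands=[0,0,0.012,0,0,0,-1,0,0,0.012,0,0,0,-1,0,0,0.01,0,0,0,-1,0,0,0.002,0,0,0,-1,0,0,0,0,0,0,-1])

```text
t: 9.93
tcp_pos: [0.5869, -0.0241, 0.0855]
tool_rot: [0.99, 0.138, -0.001, -0.0]
force: [-1.0, 0.3, -1.6]
finger_gap: 0.127
gripper_force: 48.7
```

Request:
servo_tool(commands=[0,0,0.003,0,0,0,-1,0,0,0,0,0,0,1,0,0,0,0,0,0,1,0,0,0,0,0,0,1,0,0,0,0,0,0,1,0,0,0,0,0,0,1,0,0,0,0,0,0,1,0,0,0,0,0,0,1,0,0,0,0,0,0,1,0,0,0,0,0,0,1])

```text
t: 10.77
tcp_pos: [0.5877, -0.0244, 0.0848]
tool_rot: [0.99, 0.138, 0.0, 0.0]
force: [-0.2, 0.2, 0.1]
finger_gap: 0.998
gripper_force: 0.0
```

Request:
servo_tool(commands=[0,0,-0.03,0,0,0,1,0,0,-0.05,0,0,0,1,0,0,-0.05,0,0,0,1,0,0,-0.05,0,0,0,1,0,0,-0.05,0,0,0,1,0,0,-0.05,0,0,0,1,0,0,0,0,0,0,1])

```text
t: 11.35
tcp_pos: [0.5908, -0.025, 0.2303]
tool_rot: [0.99, 0.139, 0.005, 0.002]
force: [0.1, -0.4, 0.3]
finger_gap: 0.998
gripper_force: 0.0
```

Run:
```python
from h import *
p=snap('wrist')
s=manip.sense(); print(s['t'])
h=np.array([.586,-.0247,0]);print(proj(p,[h+[0,0,.128],h+[0,0,.05]]))
for q in ('stylus_center','holder_mouth'): print([(d['box'],d['conf']) for d in manip.look_for(p,q)])
# lug: view pose, tool x at 53deg
go((.50,.10,.26),down(np.radians(53)))
```

```text
11.4
[[271.2361835  215.75613806]
 [271.74808697 193.55991711]]
[([266.8, 183.5, 14.5, 27.9], 0.91)]
[([241.0, 158.8, 60.7, 62.9], 0.81)]
at [ 0.5871 -0.0242  0.2245] shift [-0.0995 -0.2868 -0.0708] turn [-0.0001  0.0001 -0.103 ] min rows 5.176563832644331
```

The stylus stands back in the hole: its box spans columns 267–281, with the top near row 211 as predicted. Now to look at the lug.

Request:
servo_tool(commands=[0,0,-0.012,0,0,-0.0172,1,0,0,-0.012,0,0,-0.0172,1,0,0,-0.012,0,0,-0.0172,1,0,0,-0.012,0,0,-0.0172,1,0,0,-0.012,0,0,-0.0172,1,0,0,-0.012,0,0,-0.0172,1,0,0,0,0,0,0,1])

```text
t: 12.08
tcp_pos: [0.5873, -0.0243, 0.2599]
tool_rot: [0.894, 0.447, -0.001, -0.001]
force: [0.3, 1.3, 0.6]
finger_gap: 1.002
gripper_force: 0.0
```

Run:
```python
from h import *
go((.465,.12,.26),down(np.radians(53)))
```

```text
at [ 0.5873 -0.0243  0.2599] shift [ 0.0843 -0.3688  0.0004] turn [-0.0002  0.0001  0.0005] min rows 4.541903500983008
```

Request:
servo_tool(commands=[0.014,-0.0615,0,0,0,0,1,0.014,-0.0615,0,0,0,0,1,0.014,-0.0615,0,0,0,0,1,0.014,-0.0615,0,0,0,0,1,0.014,-0.0615,0,0,0,0,1,0.014,-0.0615,0,0,0,0,1,0,0,0,0,0,0,1,0,0,0,0,0,0,1])

```text
t: 12.75
tcp_pos: [0.4635, 0.121, 0.2596]
tool_rot: [0.895, 0.447, -0.001, -0.001]
force: [0.4, 0.8, 0.9]
finger_gap: 1.001
gripper_force: 0.0
```

Run:
```python
from h import *
p=snap('wrist','g')
s=manip.sense(); print(s['t'],s['tcp_pos'])
print([(d['box'],round(d['conf'],2)) for d in manip.look_for(p,'tray_center')])
print([(d['box'],round(d['conf'],2)) for d in manip.look_for(p,'lug_grip')])
```

```text
12.8 [0.46501566 0.12024954 0.25999409]
[([177.4, 2.3, 190.7, 124.3], 0.65), ([37.5, 121.4, 146.8, 163.8], 0.61)]
[([177.7, 0.0, 185.7, 126.6], 0.58), ([40.4, 125.8, 144.8, 161.6], 0.57)]
```

View pics/g.png

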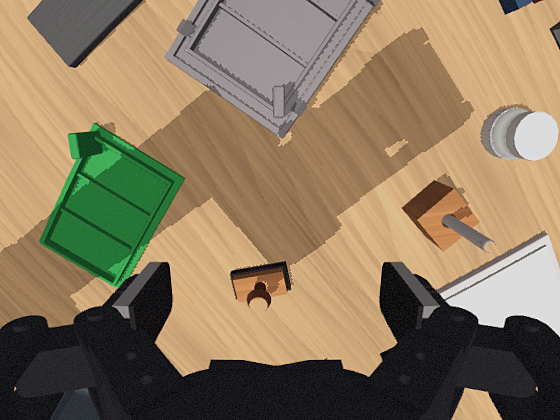

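The wrist view shows the grey stack's near corner at about (282,136), its left corner at (166,57), and the lug top around (280,101), with the stamp and green tray clear of the fingers' path. That was my tenth picture, so the rest is numbers only.

Run:
```python
from h import *
p=snap('wrist')
g=cv2.cvtColor(p['img'],cv2.COLOR_RGB2GRAY)
print(p['mtx'][0][0]); print('     ',*range(264,304,2))
for r in range(76,142,3): print(r,*g[r,264:304:2])
for z,uv in [(.053,(282,136)),(.053,(166,57)),(.101,(280,101))]: print(uv,atz(p,uv,z))
```

```text
351.5421211956926
      264 266 268 270 272 274 276 278 280 282 284 286 288 290 292 294 296 298 300 302
76 155 154 153 151 152 153 153 153 153 157 152 156 152 154 152 148 130 150 119 103
79 152 156 151 156 153 154 152 154 154 154 154 153 152 155 156 128 150 121 101 158
82 152 153 157 152 153 155 154 155 152 153 160 102 145 149 129 151 117 109 161 154
85 156 152 153 156 159 157 161 139 103 98 106 106 110 102 151 111 106 159 154 155
88 159 155 115 145 143 145 148 135 91 109 112 111 86 142 112 140 159 155 154 150
91 155 155 104 151 148 150 154 143 68 108 109 86 105 117 107 163 156 156 155 141
94 155 156 94 148 150 155 157 144 69 112 88 107 86 112 107 151 154 153 138 155
97 155 158 92 151 150 152 152 144 73 88 108 85 111 108 117 155 160 136 154 153
100 103 161 117 149 149 152 154 145 61 106 83 111 109 108 111 114 104 159 158 158
103 80 107 80 149 152 155 151 149 69 61 110 109 110 94 124 119 117 112 110 140
106 152 155 36 148 153 153 153 149 48 112 106 107 94 74 125 118 113 104 109 102
109 129 142 102 146 155 152 151 150 76 109 111 94 80 79 121 111 106 107 107 129
112 156 155 139 142 153 
[... 236 characters left out ...]
62 153 153 155 153 156 149 98 162 160 146 79 141 133 133 130 135 130
124 158 159 131 94 146 155 154 158 128 103 106 109 88 131 131 132 132 134 130 132
127 156 156 154 159 128 138 134 126 105 106 106 81 140 132 124 131 132 135 131 134
130 103 137 157 154 153 157 139 105 111 109 81 135 160 165 129 125 129 131 130 135
133 123 124 115 128 157 162 168 101 107 72 180 194 185 184 126 130 120 128 134 133
136 115 121 124 124 126 128 163 143 89 189 183 192 188 169 125 132 132 122 129 135
139 118 124 119 123 125 124 119 166 182 174 176 182 191 193 126 130 129 133 121 132
(282, 136) [0.4985747 0.1512565 0.053    ]
(166, 57) [0.4559279  0.27690651 0.053     ]
(280, 101) [0.51534332 0.17785346 0.101     ]
```

Run:
```python
from h import *
p=snap('wrist')
l=atz(p,(274.3,102.3),.101);print('lug',l)
a=atz(p,(270,88),.101);b=atz(p,(270,117),.101);print('blade yaw',np.degrees(np.arctan2(*(a-b)[:2][::-1])),np.linalg.norm(a-b))
y=np.radians(18.8);Rz=np.array([[np.cos(y),-np.sin(y)],[np.sin(y),np.cos(y)]])
c=l[:2]+Rz@[.068,.046];print('center',c,'corner',c+Rz@[-.094,-.069],c+Rz@[-.094,.069])
t=snap('top'); print(proj(t,np.r_[l]),proj(t,np.r_[c,.05]))
go((l[0],l[1],.15),down(np.radians(53))); go((l[0],l[1],.074),down(np.radians(53)))
```

```text
lug [0.51111039 0.17969984 0.101     ]
blade yaw 52.743124882588944 0.023351440044178984
center [0.56065832 0.24515977] corner [0.49390962 0.149548  ] [0.44943696 0.28018559]
[[235.93181883 200.31006243]] [[216.35446166 188.39260664]]
at [0.4662 0.1192 0.2605] shift [ 0.1506 -0.0012  0.221 ] turn [-0.      0.     -0.0001] min rows 3.2109474490610963
at [0.4662 0.1192 0.2605] shift [ 0.1507 -0.0012  0.373 ] turn [-0.      0.     -0.0001] min rows 4.829449408958873
```

Request:
servo_tool(commands=[0.03,0,0.044,0,0,0,1,0.03,0,0.044,0,0,0,1,0.03,0,0.044,0,0,0,1,0.03,0,0.044,0,0,0,1,0.03,-0.001,0.044,0,0,0,1,0,0,0,0,0,0,1,0,0,0,0,0,0,1])

```text
t: 13.63
tcp_pos: [0.5098, 0.1799, 0.1494]
tool_rot: [0.895, 0.447, -0.002, -0.0]
force: [-0.2, -0.0, 0.1]
finger_gap: 1.0
gripper_force: 0.0
```

Run:
```python
from h import *
go((.5111,.1797,.074),down(np.radians(52.9)))
p=snap('wrist');g=cv2.cvtColor(p['img'],cv2.COLOR_RGB2GRAY)
l=np.array([.5111,.1797,.101]);u=np.array([np.cos(.923),np.sin(.923),0])*.013;v=np.array([u[1],-u[0],0])*5/13
print(proj(p,[l-u-v,l-u+v,l+u-v,l+u+v]))
print('    ',*range(240,312,3))
for r in range(170,290,6): print(r,*g[r,240:312:3])
```

```text
at [0.5098 0.1799 0.1494] shift [0.0015 0.0026 0.1509] turn [-0.0003  0.0004  0.0004] min rows 1.8117843923564851
[[268.5534 251.5993]
 [285.7269 251.6551]
 [268.429  208.4708]
 [286.2164 208.5273]]
     240 243 246 249 252 255 258 261 264 267 270 273 276 279 282 285 288 291 294 297 300 303 306 309
170 114 112 112 117 115 117 117 115 118 118 115 115 117 114 117 114 115 115 116 120 117 116 115 53
176 115 113 110 109 115 116 116 112 117 118 115 117 115 111 116 119 115 120 117 115 121 52 65 111
182 113 108 112 113 110 112 117 116 114 116 116 115 111 118 116 116 117 114 119 120 50 103 112 95
188 110 114 114 107 112 115 114 116 109 115 114 116 121 116 115 119 116 115 80 49 110 108 118 113
194 64 81 114 112 113 115 116 112 113 115 56 63 63 64 57 118 116 55 96 108 85 110 113 116
200 118 105 59 57 79 109 110 113 110 118 56 57 64 65 59 98 49 111 113 113 115 116 126 81
206 113 82 106 121 104 58 64 80 115 117 61 60 61 67 61 88 108 96 117 113 97 93 69 112
212 116 110 110 112 107 104 119 106 61 50 99 106 112 116 112 100 111 116 117 87 89 88 90 90
218 112 96 52 104 108 110 109 111 105 125 103 106 
[... 422 characters left out ...]
0
248 192 194 189 192 195 196 198 195 188 201 83 110 108 109 111 124 136 139 133 134 143 143 152 147
254 201 196 194 191 186 193 193 196 198 188 188 196 188 194 135 137 138 142 141 138 127 142 138 147
260 192 203 198 196 193 191 188 191 192 198 196 183 190 192 194 197 136 136 137 142 140 133 141 142
266 176 192 199 202 195 194 190 186 190 192 192 196 190 183 192 187 194 194 127 137 140 138 136 134
272 177 176 192 192 200 199 194 190 191 183 191 192 193 195 184 183 191 198 191 193 132 136 139 137
278 178 175 177 189 192 191 201 197 191 193 187 183 191 190 192 189 178 192 202 194 193 195 201 140
284 182 181 176 185 189 191 190 193 200 192 189 192 179 186 192 192 194 185 183 202 199 190 190 190
```

Observed blade (columns 269–285, rows 210–250) matches the prediction. Descending and gripping.

Request:
servo_tool(commands=[0.002,0.002,0.034,0,0,0,1,0,0,0.034,0,0,0,1,0,0,0.034,0,0,0,1,0,0,0.034,0,0,0,1,0,0,0.014,0,0,0,1,0,0,0,0,0,0,1])

```text
t: 14.18
tcp_pos: [0.511, 0.1797, 0.0757]
tool_rot: [0.895, 0.446, -0.001, -0.0]
force: [-0.2, -0.8, 0.3]
finger_gap: 1.001
gripper_force: 0.0
```

Request:
servo_tool(commands=[0,0,0,0,0,0,-1,0,0,0,0,0,0,-1,0,0,0,0,0,0,-1,0,0,0,0,0,0,-1,0,0,0,0,0,0,-1,0,0,0,0,0,0,-1,0,0,0,0,0,0,-1,0,0,0,0,0,0,-1,0,0,0,0,0,0,-1,0,0,0,0,0,0,-1], force=80)

```text
t: 15.02
tcp_pos: [0.5117, 0.1807, 0.0764]
tool_rot: [0.895, 0.447, 0.0, 0.0]
force: [-0.3, -0.4, 5.5]
finger_gap: 0.099
gripper_force: 78.6
```

Run:
```python
from h import *
s=manip.sense();print({k:s[k] for k in ('t','tcp_pos','force','ft_torque','finger_gap','gripper_force')})
r0=R.from_quat(s['tool_rot']);t0=s['tcp_pos']
u=r0.as_matrix()[:,0]*[1,1,0];u/=np.linalg.norm(u);w=np.cross([0,0,1],u)
# pivot: far corner, 186 mm along u, at underside
piv=np.array([t0[0],t0[1],.045])+.186*u
for N,th in ((6,6),):
    st=R.from_rotvec(w*np.radians(th)/N); t=t0.copy(); r=r0
    for i in range(N):
        t1=piv+st.apply(t-piv); print(r.inv().apply(t1-t)/.5, r.inv().apply(w)*th/N/360); t=t1; r=st*r
print(t-t0)
```

```text
{'t': 15.0167, 'tcp_pos': array([0.51166513, 0.18069285, 0.07641047]), 'force': array([-0.34079092, -0.41169065,  5.50127189]), 'ft_torque': array([0.11424541, 0.23409595, 0.17510842]), 'finger_gap': 0.09914307617806768, 'gripper_force': 78.60347628593445}
[ 1.15615151e-03  3.55334050e-06 -6.48217105e-03] [ 6.81246627e-21 -2.77777736e-03 -1.52269799e-06]
[ 1.15615151e-03  3.55334050e-06 -6.48217105e-03] [-1.77870920e-20 -2.77777736e-03 -1.52269799e-06]
[ 1.15615151e-03  3.55334050e-06 -6.48217105e-03] [ 2.83030324e-19 -2.77777736e-03 -1.52269799e-06]
[ 1.15615151e-03  3.55334050e-06 -6.48217105e-03] [ 6.05422630e-19 -2.77777736e-03 -1.52269799e-06]
[ 1.15615151e-03  3.55334050e-06 -6.48217105e-03] [-1.06002918e-20 -2.77777736e-03 -1.52269799e-06]
[ 1.15615151e-03  3.55334050e-06 -6.48217105e-03] [-2.48513180e-19 -2.77777736e-03 -1.52269799e-06]
[0.00258265 0.00344078 0.01927022]
```

Request:
servo_tool(commands=[0.0006,0,-0.0032,0,-0.0014,0,-1,0.0006,0,-0.0032,0,-0.0014,0,-1,0.0006,0,-0.0032,0,-0.0014,0,-1,0.0006,0,-0.0032,0,-0.0014,0,-1,0.0006,0,-0.0032,0,-0.0014,0,-1,0.0006,0,-0.0032,0,-0.0014,0,-1,0.0006,0,-0.0032,0,-0.0014,0,-1,0.0006,0,-0.0032,0,-0.0014,0,-1,0.0006,0,-0.0032,0,-0.0014,0,-1,0.0006,0,-0.0032,0,-0.0014,0,-1,0.0006,0,-0.0032,0,-0.0014,0,-1,0.0006,0,-0.0032,0,-0.0014,0,-1])

```text
t: 16.02
tcp_pos: [0.5144, 0.1841, 0.0953]
tool_rot: [0.893, 0.446, -0.047, 0.024]
force: [-0.7, -0.8, 1.4]
finger_gap: 0.1
gripper_force: 78.5
```

Run:
```python
from h import *
s=manip.sense();print({k:s[k] for k in ('t','tcp_pos','force','ft_torque','finger_gap','gripper_force')});print(np.degrees(np.arccos(-R.from_quat(s['tool_rot']).as_matrix()[2,2])))
```

```text
{'t': 16.0167, 'tcp_pos': array([0.51441735, 0.18408859, 0.09525193]), 'force': array([-0.66495153, -0.81273094,  1.40363234]), 'ft_torque': array([0.17130223, 0.16552014, 0.2670093 ]), 'finger_gap': 0.09964642897088179, 'gripper_force': 78.52863550186157}
6.087625711769561
```

Request:
servo_tool(commands=[0.0006,0,-0.0032,0,-0.0014,0,-1,0.0006,0,-0.0032,0,-0.0014,0,-1,0.0006,0,-0.0032,0,-0.0014,0,-1,0.0006,0,-0.0032,0,-0.0014,0,-1,0,0,0,0,0,0,-1,0,0,0,0,0,0,-1,0,0,0,0,0,0,-1])

```text
t: 16.6
tcp_pos: [0.5155, 0.1859, 0.1011]
tool_rot: [0.892, 0.446, -0.063, 0.031]
force: [-0.6, 2.6, 1.5]
finger_gap: 0.104
gripper_force: 78.7
```

Run:
```python
from h import *
s=manip.sense();print({k:s[k] for k in ('t','tcp_pos','force','ft_torque')})
sc=snap('scene')
c0=np.array([.561,.2455]);y=np.radians(18.8);Rz=np.array([[np.cos(y),-np.sin(y)],[np.sin(y),np.cos(y)]])
g=cv2.cvtColor(sc['img'],cv2.COLOR_RGB2GRAY)
# expected pixels: stack rim lug-side corner vs tray lug corner lifted / seated
far=np.r_[c0+Rz@[.085,.06],.045];w=np.array([-np.sin(.923),np.cos(.923),0])
for th in (0,8):
    r=R.from_rotvec(w*np.radians(th)); f=lambda a,b,z: far+r.apply(np.r_[c0+Rz@[a,b],z]-far)
    P=proj(sc,[f(-.085,-.06,.05),f(.085,-.06,.05),f(-.085,.06,.05),f(.085,.06,.05)]); print(th,P.round(1).tolist())
print('rim',proj(sc,[np.r_[c0+Rz@[a*.094,b*.069],.053] for a,b in((-1,-1),(1,-1),(-1,1),(1,1))]).round(1).tolist())
for c in (345,355,365): print(c,list(zip(range(196,262,2),g[196:262:2,c])))
```

```text
{'t': 16.6, 'tcp_pos': array([0.51554323, 0.18592455, 0.10114641]), 'force': array([-0.57781822,  2.59877637,  1.52222185]), 'ft_torque': array([0.33658006, 0.00336117, 0.27626682])}
0 [[316.9, 213.1], [356.1, 249.3], [346.2, 195.8], [386.2, 229.1]]
8 [[318.2, 206.9], [357.0, 247.4], [347.5, 191.6], [386.5, 229.2]]
rim [[312.7, 212.1], [356.1, 252.3], [346.5, 192.3], [390.9, 228.9]]
345 [(196, np.uint8(43)), (198, np.uint8(63)), (200, np.uint8(63)), (202, np.uint8(64)), (204, np.uint8(64)), (206, np.uint8(64)), (208, np.uint8(64)), (210, np.uint8(65)), (212, np.uint8(55)), (214, np.uint8(57)), (216, np.uint8(65)), (218, np.uint8(64)), (220, np.uint8(64)), (222, np.uint8(64)), (224, np.uint8(63)), (226, np.uint8(66)), (228, np.uint8(52)), (230, np.uint8(47)), (232, np.uint8(64)), (234, np.uint8(62)), (236, np.uint8(57)), (238, np.uint8(65)), (240, np.uint8(61)), (242, np.uint8(49)), (244, np.uint8(56)), (246, np.uint8(61)), (248, np.uint8(62)), (250, np.uint8(57)), (252, np.uint8(63)), (254, np.uint8(85)), (256, np.uint8(86)), (258, np.uint8(89)), (260, np.uint8(89))]
355 [(196, np.ui
[... 690 characters left out ...]
96, np.uint8(36)), (198, np.uint8(101)), (200, np.uint8(140)), (202, np.uint8(149)), (204, np.uint8(152)), (206, np.uint8(139)), (208, np.uint8(89)), (210, np.uint8(43)), (212, np.uint8(51)), (214, np.uint8(65)), (216, np.uint8(64)), (218, np.uint8(72)), (220, np.uint8(58)), (222, np.uint8(104)), (224, np.uint8(104)), (226, np.uint8(103)), (228, np.uint8(103)), (230, np.uint8(105)), (232, np.uint8(96)), (234, np.uint8(63)), (236, np.uint8(63)), (238, np.uint8(45)), (240, np.uint8(61)), (242, np.uint8(60)), (244, np.uint8(62)), (246, np.uint8(56)), (248, np.uint8(59)), (250, np.uint8(62)), (252, np.uint8(61)), (254, np.uint8(72)), (256, np.uint8(96)), (258, np.uint8(97)), (260, np.uint8(95))]
```

Request:
servo_tool(commands=[-0.0004,0,-0.003,0,0,0,-1,-0.0004,0,-0.003,0,0,0,-1,-0.0004,0,-0.003,0,0,0,-1,-0.0004,0,-0.003,0,0,0,-1,-0.0004,0,-0.003,0,0,0,-1,-0.0004,0,-0.003,0,0,0,-1,-0.0004,0,-0.003,0,0,0,-1,-0.0004,0,-0.003,0,0,0,-1,-0.0004,0,-0.003,0,0,0,-1,-0.0004,0,-0.003,0,0,0,-1])

```text
t: 17.48
tcp_pos: [0.5154, 0.1858, 0.1163]
tool_rot: [0.892, 0.446, -0.063, 0.031]
force: [0.3, 0.6, -0.1]
finger_gap: 0.102
gripper_force: 78.1
```

Request:
servo_tool(commands=[-0.0014,0,-0.01,0,0,0,-1,-0.0014,0,-0.01,0,0,0,-1,-0.003,0,-0.02,0,0,0,-1,-0.003,0,-0.02,0,0,0,-1,-0.003,0,-0.02,0,0,0,-1,-0.003,0,-0.02,0,0,0,-1,-0.003,0,-0.02,0,0,0,-1,-0.003,0,-0.02,0,0,0,-1,-0.003,0,-0.02,0,0,0,-1,-0.003,0,-0.02,0,0,0,-1,0,0,0,0,0,0,-1])

```text
t: 18.4
tcp_pos: [0.5164, 0.1856, 0.2096]
tool_rot: [0.893, 0.446, -0.061, 0.032]
force: [-0.5, 0.1, -0.2]
finger_gap: 0.102
gripper_force: 78.2
```

Run:
```python
from h import *
s=manip.sense();print({k:s[k] for k in ('t','tcp_pos','force','ft_torque','finger_gap')})
for n in('scene','top'):
    p=snap(n)
    for q in ('stack','tray_center'): print(n,q,[(np.round(d['box']),round(d['conf'],2)) for d in manip.look_for(p,q)])
    c=np.array([.561,.2455,0]); print(proj(p,[c+[0,0,.05],c+[0,0,s['tcp_pos'][2]-.029-.013]]))
go((.58,-.208,.2),down(np.radians(53)))
```

```text
{'t': 18.4, 'tcp_pos': array([0.51641941, 0.1855716 , 0.20962318]), 'force': array([-0.47852897,  0.11292234, -0.18353018]), 'ft_torque': array([0.08084695, 0.00292533, 0.01453711]), 'finger_gap': 0.1021752377944396}
scene stack [(array([313., 199.,  76.,  64.]), 0.75)]
scene tray_center [(array([319., 164.,  75.,  58.]), 0.92), (array([282., 154.,  42.,  43.]), 0.74), (array([163., 176.,  55.,  43.]), 0.68), (array([385., 151.,  56.,  39.]), 0.6)]
[[350.84926648 220.97412728]
 [355.70260734 193.16711649]]
top stack [(array([237., 187.,  10.,  28.]), 0.75)]
top tray_center [(array([ 89., 225.,  58.,  50.]), 0.92), (array([222., 289.,  38.,  20.]), 0.75), (array([325., 250.,  63.,  45.]), 0.71), (array([197., 178.,   7.,   5.]), 0.46)]
[[216.24568819 188.2894576 ]
 [211.08560675 180.01367201]]
at [0.5145 0.1852 0.2064] shift [-0.5426  0.5772  0.0898] turn [-0.0002  0.0226  0.0002] min rows 9.571461743884644
```

The tray came up with the gripper (scene box centre (356,193), as predicted) and the stack's box has not moved. Next I level the tray and carry it over.

Request:
servo_tool(commands=[0,0,0,0,0.0056,0,-1,0,0,0,0,0.0056,0,-1,0,0,0,0,0.0056,0,-1,0,0,0,0,0.0056,0,-1,0,0,0,0,0,0,-1])

```text
t: 19.12
tcp_pos: [0.5137, 0.1845, 0.2065]
tool_rot: [0.895, 0.446, -0.001, -0.0]
force: [-0.8, -0.0, -0.6]
finger_gap: 0.099
gripper_force: 78.2
```

Run:
```python
from h import *
go((.53,-.273,.21),down(np.radians(53)))
```

```text
at [0.5137 0.1845 0.2065] shift [-0.7112  0.5765 -0.007 ] turn [-0.0003  0.0002  0.    ] min rows 10.990838576564727
```

Request:
servo_tool(commands=[-0.015,0.012,0,0,0,0,-1,-0.03,0.024,0,0,0,0,-1,-0.04,0.032,0,0,0,0,-1,-0.04,0.032,0,0,0,0,-1,-0.04,0.032,0,0,0,0,-1,-0.04,0.032,0,0,0,0,-1,-0.04,0.032,0,0,0,0,-1,-0.04,0.032,0,0,0,0,-1,-0.04,0.032,0,0,0,0,-1,-0.04,0.032,0,0,0,0,-1,-0.04,0.032,0,0,0,0,-1,-0.04,0.032,0,0,0,0,-1])

```text
t: 20.12
tcp_pos: [0.5236, -0.1014, 0.2069]
tool_rot: [0.895, 0.447, -0.001, 0.0]
force: [0.8, 0.0, -0.9]
finger_gap: 0.101
gripper_force: 78.1
```

Request:
servo_tool(commands=[-0.04,0.032,0,0,0,0,-1,-0.04,0.032,0,0,0,0,-1,-0.04,0.032,0,0,0,0,-1,-0.04,0.032,0,0,0,0,-1,-0.04,0.032,0,0,0,0,-1,-0.04,0.032,0.01,0,0,0,-1,-0.025,0.021,0.02,0,0,0,-1,0,0,0.025,0,0,0,-1,0,0,0.025,0,0,0,-1,0,0,0.02,0,0,0,-1,0,0,0,0,0,0,-1,0,0,0,0,0,0,-1])

```text
t: 21.12
tcp_pos: [0.5287, -0.2688, 0.1561]
tool_rot: [0.895, 0.447, -0.001, -0.001]
force: [0.5, 0.2, -1.0]
finger_gap: 0.1
gripper_force: 78.1
```

Run:
```python
from h import *
s=manip.sense();print({k:s[k] for k in ('t','tcp_pos','force','ft_torque','finger_gap','gripper_force')})
c=np.array([.579,-.208,.126])
for n in('scene','top','wrist'):
    p=snap(n)
    for q in ('stack','tray_center','stylus_center'): print(n,q,[(np.round(d['box']),round(d['conf'],2)) for d in manip.look_for(p,q)])
    y=np.radians(18.8);Rz=np.array([[np.cos(y),-np.sin(y)],[np.sin(y),np.cos(y)]])
    print('exp tray corners',proj(p,[np.r_[c[:2]+Rz@[a*.085,b*.06],.126] for a,b in((-1,-1),(1,-1),(1,1),(-1,1))]).round().tolist(),'stylus',proj(p,[(.586,-.0247,.128),(.586,-.0247,.05)]).round().tolist())
go((.53,-.273,.157),down(np.radians(53)))
```

```text
{'t': 21.1167, 'tcp_pos': array([ 0.52869413, -0.26881116,  0.15607387]), 'force': array([ 0.48244996,  0.22331454, -1.03772408]), 'ft_torque': array([-0.03878036,  0.10085651, -0.04461461]), 'finger_gap': 0.09989103331957258, 'gripper_force': 78.13269853591919}
scene stack []
scene tray_center [(array([159., 217.,  77.,  64.]), 0.89), (array([385., 152.,  58.,  38.]), 0.88), (array([169., 176.,  51.,  43.]), 0.76), (array([256., 192.,  11.,  18.]), 0.15)]
scene stylus_center [(array([263., 235.,   4.,  20.]), 0.5)]
exp tray corners [[160.0, 240.0], [190.0, 284.0], [233.0, 259.0], [200.0, 219.0]] stylus [[265.0, 233.0], [266.0, 251.0]]
top stack [(array([189., 157.,  58.,  69.]), 0.67), (array([335., 141.,  43.,  46.]), 0.31)]
top tray_center [(array([ 87., 226.,  59.,  51.]), 0.88), (array([327., 250.,  55.,  47.]), 0.79), (array([338., 142.,  40.,  50.]), 0.76), (array([207., 249.,  42.,  56.]), 0.62)]
top stylus_center [(array([334., 148.,  50.,  27.]), 0.29)]
exp tray corners [[393.0, 192.0], [372.0, 140.0], [335.0, 154.0], [356.0, 206.0]] stylus [[303.0, 172.0], [302.0, 178.0]]
wrist stack []
wrist tray_center [(array([ 82.,   0., 410., 324.]), 0.88), (array([  0., 172., 115., 192.]), 0.61)]
wrist stylus_center []
exp tray corners [[283.0, 285.0], [487.0, 10.0], [277.0, -152.0], [88.0, 162.0]] stylus [[68.0, -205.0], [118.0, -136.0]]
at [ 0.5292 -0.2694  0.1573] shift [-0.0047  0.0056  0.0006] turn [0.     0.     0.0002] min rows 0.08783911681045403
```

Tray, stylus and stack all sit where expected, so I let things settle briefly and hand in.

Request:
servo_tool(commands=[0,0,0,0,0,0,-1,0,0,0,0,0,0,-1,0,0,0,0,0,0,-1,0,0,0,0,0,0,-1])

```text
t: 22.05
tcp_pos: [0.5291, -0.2694, 0.1571]
tool_rot: [0.895, 0.447, -0.0, -0.0]
force: [-0.0, 0.1, 0.1]
finger_gap: 0.101
gripper_force: 78.1
```

```bash
python3 -c "
from station import manip
print(manip.sign_off())"
```

```text
the job is handed in; nothing more can be done
None
```

I handed the job in at about 22 s: the switch was pressed, the stylus is back in its holder, and the top tray was peeled off lug-first and is held level about 11 cm above the panel's centre; sign-off returned no verdict, and how far the switch and lug corner moved is inferred from arm position and force.

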